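Charge a sample cup with two grinding balls from the plunger dispenser

ROBOT

A 6-joint arm with a two-finger parallel gripper is mounted at the origin on a cart in front of the work surface, level with it; the furniture and walls round the work are solid. World frame = base frame: x ahead of the robot, y to its left, z up, the work surface at z = 0. Lengths are in mm, angles in rad, forces in N, time in s.
With the tool pointing down it reaches from about 275 to 750 mm from the base axis. Payload 10.2 kg.
Tool frame: the origin (TCP) lies on the centre line of the jaws, within the pads' length; the fingertips stand 19 mm ahead of it and the grasp point (between the pads) is the TCP; z points along the fingers, y is the line along which they close (so a half turn about z gives the same grasp; the last joint's range is limited). The gripper opens to 85 mm and grips with 20 to 120 N. Pads are 22 mm wide; open, the fingers measure 114 mm over their backs; the gripper's body (76 mm by 85 mm) begins 54 mm behind the grasp point. The pads swing forward as they close: fully open they stand 13 mm farther back than shut.
Start: joints at [0.961, 0.313, 1.498, -0, 1.331, -0.223], TCP at [198.057, 486.215, 250.294] pointing down, gripper open.
Joint ranges: [-2.94, 2.94], [-0.97, 2.17], [0.19, 2.56], [-1.23, 4.37], [0.02, 3.11], [-2.88, 2.88]. Speed limits (rad/s): [2.39, 2.39, 3.01, 3.14, 3.14, 3.14].

INTERFACE

Orientations are given as a unit quaternion [w, x, y, z].
In Python, from rig import sense, capture, finish_job, regions_of, mark_of gives the robot as it stands.
- The arm moves only by the tool jog_arm, never from a script. Its argument "series" is text: rows parted by semicolons, each of 7 numbers parted by spaces: the shift along the tool's x, y, z in units of 0.4 m (1.0 is 0.4 m), then the turn, a rotation vector about the tool's x, y, z in units of pi/2 rad (1.0 is pi/2 rad), then the opening, from -1 (shut) to 1 (fully open). A call has 1 to 20 rows; each row is the pose to reach, as a shift and turn from the pose commanded when the call began, along the tool's axes at that moment; what a row does not reach only later rows make up. A row lasts 1/8 s, in which the tool goes at most 62.5 mm and 10.7 degrees, less where a joint would pass 70% of its speed; a pose out of reach is approached as far as the arm can. A call with a number of a shift or a turn outside -1 to 1 is refused whole. A call with a gripper value outside its range is refused whole. The fingers move at their own pace and stop on an object; "grip_force" is the grip in N (left out, the last holds). Time passes only in rows, so rows that repeat a pose let the fingers close. It gives the time, the measured TCP pose, the force, the opening and the grip force at its end, in the units of the state.
- sense(): the state, without advancing time (a new reading comes with each control period).
- capture(name): name is "side" or "top" or "wrist"; returns a dict with "img" (420x560x3 uint8, red, green, blue), "intrinsics" (3x3 intrinsics, pixels), "dist_coeffs" ([k1, k2, p1, p2, k3] as OpenCV has them; the pictures are not rectified), "R" (3x3) and "t" (3): a world point X has camera coordinates R X + t. Camera axes: x right, y down, z forward; pixel columns grow to the right and rows downward; lengths in mm; the calibration is good to about 2 mm. A picture is of the moment at which its call begins. There is no depth.
- finish_job(): hands the job in; it is judged then, once.
Trained networks look in a picture, given as the dict that the camera call returned (one of the last four; its "shot" number tells which), for a name from the list of things; names that differ only in an ending like _2 or _b are one class to them, and where a whole thing is asked for, a point or a joint stands for the part that bears it (a point fixed in the world has none). Each returns a list of dicts, best first, with "confidence" (0 to 1); they miss things now and then, are a little off and sometimes report something else, mostly with a low value. They report only what shows in the picture. A call takes as long as a camera call.
- regions_of(label, picture): "region" (420x560 bool, what is visible of it) and "point" ([row, column] in pixels, amid what is visible of it).
- mark_of(label, picture): "point" ([row, column] in pixels: a listed point, or the origin of a listed thing).
The state is a dict: "time_s": time; "joints": joint angles; "dq": joint speeds; "tau": joint torques, N m; "eef_pos": TCP position; "ee_rot": TCP orientation; "force": force on the tool from outside, world axes, zero at the start; "wrist_torque": the same for the moment, N m; "grip_width": opening from 0.0 (shut) to 1.0 (fully open); "grip_force": force on a finger pad.
Only numpy, scipy, OpenCV 4.12 (cv2) and the standard library are available. Lean on these libraries where they do the work, as an engineer would, in place of code of your own. Each camera call takes 0.05 s, during which the arm holds its last target. There are 200 camera calls.

TASK

Charge the empty sample cup for the ball mill: stand it under the spout of the ball dispenser, on the ringed place of its plate, and give it exactly two grinding balls, pressing the inclined red plunger fully home to its stop once for each ball and letting it spring right back up after each press. Then stand the cup with its two balls upright on the floor of the steel tray, clear of the tube rack, and leave the other things on the bench where they are.

Things in the scene. Friction and masses are not known exactly. Their poses are not given: they have to be found in the camera images.
- cup: the empty sample cup: clear, thin, round, open at the top; 62 mm tall, outside diameter 48 mm at the foot widening evenly to 60 at the rim, inner floor 3 mm up, about 30 g. Grasp it across the outside. Origin: centre of its underside, z up its axis. It starts on the bench left or right of the dispenser, at one of three places.
- dispenser: the white and steel ball dispenser, fixed, 170 mm deep, 100 wide, 343 tall. Origin on the bench top; x runs from its front (spout side, facing the robot) to its back, z up; yaw within 0.24 rad. In its frame: 3 mm cup plate x -113 to -34 mm, 84 wide; white foot x -34 to 56, 100 wide, 15 high; column and head up to 60 mm wide.
- cup_place (a point): centre of the blue dashed ring (diameter 54 mm) printed on the cup plate, on the plate's upper face, 3 mm above the bench: where the middle of the cup's underside belongs. The spout's mouth is 77 mm above it.
- spout_mouth (a point): centre of the steel spout's opening (18 by 19 mm), 80 mm above the bench, above cup_place; balls drop from it. The spout is 24 mm wide, from 12 mm in front of this point to 13 mm behind it, and 80 to 110 mm high; behind it a 22 mm wide chute rises at 25 degrees to the head. A cup's rim on the plate is 15 mm below it. The cap overhead keeps a tool from coming straight down here.
- plunger (a joint): travel of the sprung plunger in m: 0 up, 0.018 home on its stop. The axis leans 35 degrees from vertical to the front; pressing moves the cap along (0.574, 0, -0.819) in the dispenser's frame. The spring pushes back with about 5 N at first, 11 N at the stop, and returns it. Only the last 2 mm of travel release the ball, which reaches the cup within 0.5 s; the next enters the pocket once it is up.
- cap_top (a point): middle of the flat outer face of the plunger's red round cap (diameter 40 mm, 8 mm thick), which faces up and to the front, square to the plunger's axis; at rest 218 mm above the bench and 43 mm in front of the dispenser's origin. It moves with the plunger. Push here along the axis with a leaning tool.
- pocket (a point): centre of the ball waiting in the dispenser's pocket, inside the head (148 mm above the bench)
- ball1: first polished steel grinding ball, 14 mm in diameter, 11 g, waiting in the pocket at the start. Origin: its centre
- ball2: second ball, alike, next in the column behind the pocket. Origin: its centre
- ball3: third ball, alike, above ball2 in the clear feed tube; two more stand on top of it. Origin: its centre. It must stay in the dispenser
- tray: the off-white steel tray, fixed, 262 mm (its x) by 400 (its y), 48 high. Origin: centre of its underside; its y axis points to the robot's left, to the dispenser. Flat floor 2 mm thick, walls' inner faces at x = -105 and 105 mm, y = -174 and 174. A blue rack with tubes (up to 128 mm high) stands in it from y = -148 to -62, x = -100 to 100; y = -50 to 174 is free.
- label_roll: a white roll of printed labels standing on its end, diameter 84 mm, 62 mm high; a bystander. Origin: centre of its underside. The two rolls and the cup swap places from start to start.
- wash_bottle: a milky wash bottle with a bent nozzle, 78 mm in diameter, body centred 11 mm along its own y from its origin, the nozzle reaching 50 mm along -y, 241 mm tall; a bystander. Origin: underside, middle of its bounding box. It stands at the left edge of the bench, in front of the waste bin
- spray: a spray bottle with a blue head, 63 by 82 mm, 226 mm tall, standing between dispenser and tray near the instrument behind; a bystander. Origin: underside, middle of its bounding box
- hopper (a point): middle of the underside of the round grey hopper with black lid, 229 mm above the bench; diameter 88 mm, 114 mm tall. It stands behind and above the red cap, so a tool cannot come straight down on the cap.
- label_roll_b: a second such roll, diameter 85 mm, 62 mm high; a bystander. Origin: centre of its underside

How it is judged:
By the outcome, as a careful person would: the job done as asked, in the order asked, and still so for the second after the job is handed in, with the robot touching nothing.
It also fails if it takes over 72 s, if anything falls off the work surface, if the arm or the gripper's body presses on something with over 40 N, if the wrist force passes 120 N, or if a joint passes its speed limit or range.

## Working session

There is one attempt and no reset: what is moved stays moved. The work goes in short steps, Python scripts to look and compute and a tool call to move; the robot and the scene stay as the last step left them, time stands still between calls to the robot, and variables do not carry over. Pictures are saved under pics/ and viewed, at most 10 in all, crops included, and the job is handed in when it is done.

Besides the shell and the picture viewer there is one more tool, called after ">>>" as a command line: name --argument value ..., lists and objects as JSON in quotes. jog_arm: Moves the arm, as the interface text tells. Shifts and turns lie within -1 to 1; 1 stands for 0.4 m of shift or pi/2 rad of turn. Its arguments: {"type":"object","properties":{"series":{"type":"string"},"grip_force":{"type":"number"}},"required":["series"]}

```bash
mkdir -p pics; cat > h.py <<'E'
import numpy as np, cv2
from rig import sense, capture, finish_job, regions_of, mark_of
from scipy.spatial.transform import Rotation as Rn
def ray(p,rc):
    K=np.array(p["intrinsics"],float);d=np.array(p["dist_coeffs"],float)
    u=cv2.undistortPoints(np.array([[[rc[1],rc[0]]]],float),K,d)[0,0]
    R=np.array(p["R"]);t=np.array(p["t"]);return -R.T@t, R.T@np.array([u[0],u[1],1])
def at_z(p,rc,z):
    c,d=ray(p,rc);return c+d*(z-c[2])/d[2]
def tri(obs):
    A=np.zeros((3,3));b=np.zeros(3)
    for p,rc in obs:
        c,d=ray(p,rc);d=d/np.linalg.norm(d);P=np.eye(3)-np.outer(d,d);A+=P;b+=P@c
    return np.linalg.solve(A,b)
def proj(p,X):
    return cv2.projectPoints(np.array(X,float).reshape(-1,1,3),cv2.Rodrigues(np.array(p["R"],float))[0],np.array(p["t"],float),np.array(p["intrinsics"],float),np.array(p["dist_coeffs"],float))[0].reshape(-1,2)
def save(p,n): cv2.imwrite("pics/"+n,p["img"][:,:,::-1])
def rel(T,Rt,opening=None,P0=None,R0=None):
    s=sense();q=s["ee_rot"];R0=Rn.from_quat([q[1],q[2],q[3],q[0]]) if R0 is None else R0
    P0=np.array(s["eef_pos"]) if P0 is None else P0
    return R0.inv().apply(np.array(T)-P0)/400, (R0.inv()*Rt).as_rotvec()/(np.pi/2)
E
python3 - <<'E'
from h import *
np.set_printoptions(precision=1,suppress=True)
ps={n:capture(n) for n in("side","top","wrist")}
for n,p in ps.items():
    save(p,n+"0.png"); print(n,-np.array(p["R"]).T@p["t"])
names="cup cup_place spout_mouth cap_top hopper tray label_roll wash_bottle spray dispenser".split()
Z=dict(cup=0,cup_place=3,spout_mouth=80,cap_top=218,hopper=229,tray=0,label_roll=0,wash_bottle=0,spray=0,dispenser=0)
for l in names:
    o=[]
    for n,p in ps.items():
        for m in mark_of(l,p)[:3]:
            print(l,n,round(m["confidence"],2),np.array(m["point"]),at_z(p,m["point"],Z[l]))
E
```

```text
side [  225.4 -1197.7   808.4]
top [ 146.6  -80.2 1497. ]
wrist [136.1 510.7 374.3]
cup side 0.79 [193.5 256.5] [594.5 205.8   0. ]
cup top 0.84 [239.8 171.5] [595.6 179.9   0. ]
cup_place side 0.71 [237.8 264.2] [541.1 -86.6   3. ]
cup_place top 0.93 [237.8 259. ] [540.5 -75.5   3. ]
spout_mouth side 0.77 [215.6 263.2] [541.2 -75.7  80. ]
spout_mouth top 0.91 [229.6 257.9] [544.2 -77.9  80. ]
cap_top side 0.48 [173.5 272.6] [573.3 -67.2 218. ]
cap_top top 0.63 [207.6 253.4] [565.4 -79.4 218. ]
cap_top top 0.58 [187.7 238.3] [627.7 -52.6 218. ]
hopper side 0.72 [163.7 287.5] [630.5 -36.4 229. ]
hopper side 0.49 [252.4 295.3] [ 502.5 -471.3  229. ]
hopper top 0.74 [188.2 236.8] [623.2 -48.8 229. ]
hopper top 0.61 [201.5 243.8] [583.5 -58.9 229. ]
tray side 0.73 [331.2 315.8] [ 553.5 -501.4    0. ]
tray side 0.51 [232.8 285. ] [615.2 -74.2   0. ]
tray top 0.87 [203.  398.8] [ 548.6 -510.6    0. ]
label_roll side 0.87 [200.  231.6] [494.1 183.8   0. ]
label_roll side 0.58 [266.7 252.4] [ 468.7 -214.4    0. ]
label_roll side 0.36 [196.9 258.4] [594.6 178.8   0. ]
label_roll top 0.8 [248.5 309.5] [ 475.1 -212.8    0. ]
label_roll top 0.56 [278.  178.1] [477.8 180.7   0. ]
wash_bottle side 0.8 [195.6 280.5] [676.6 165.4   0. ]
wash_bottle side 0.58 [196.5 260. ] [601.1 180.    0. ]
wash_bottle top 0.69 [212.  170.7] [681.7 167.7   0. ]
spray side 0.78 [252.4 295. ] [ 611.2 -184.     0. ]
spray side 0.38 [200.1 231.5] [493.5 183.2   0. ]
spray top 0.91 [212.5 290.1] [ 596.  -183.1    0. ]
dispenser side 0.88 [228.5 282.6] [615.5 -48.    0. ]
dispenser top 0.87 [213.3 246.8] [623.8 -56.2   0. ]
```

```bash
cd pics; python3 -c "
import cv2,numpy as np
a=[cv2.imread(n+'0.png') for n in('side','top')]
cv2.imwrite('m0.png',cv2.resize(np.vstack(a),(448,600)) if 0 else np.hstack([cv2.resize(x,(400,300)) for x in a]))"
```

```text
(no output)
```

View pics/side0.png

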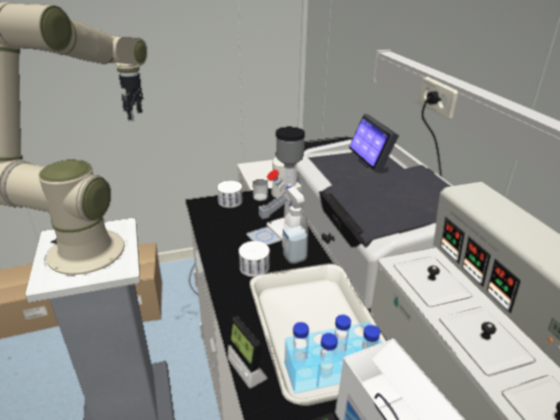

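View pics/top0.png

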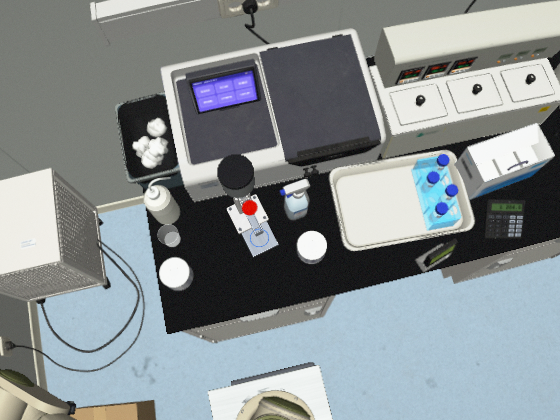

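The side view shows the cup at about (260,188), with a roll in front at (230,194), the dispenser cap at (272,175), the second roll at (254,258) and the tray at (310,330). In the top view the cup is at (168,236), between the wash bottle (160,200) and a roll (175,273). The cup place is at (259,238).

```bash
cat >> h.py <<'E'
def ori(head,dn,flip=1):
    z=np.array([np.cos(head)*np.cos(dn),np.sin(head)*np.cos(dn),-np.sin(dn)])
    y=flip*np.array([-np.sin(head),np.cos(head),0]);x=np.cross(y,z)
    return Rn.from_matrix(np.c_[x,y,z])
def plan(T,Rt):
    a,b=rel(T,Rt);print("shift",np.round(a,4),"turn",np.round(b,4),"mm",round(np.linalg.norm(a)*400),"deg",round(np.linalg.norm(b)*90))
E
python3 - <<'E'
from h import *
np.set_printoptions(precision=2,suppress=True)
s=sense();q=s["ee_rot"];R0=Rn.from_quat([q[1],q[2],q[3],q[0]]);P0=np.array(s["eef_pos"])
p=capture("wrist");Rc=np.array(p["R"]);c=-Rc.T@p["t"]
print(R0.as_matrix());print("cam in tool",R0.inv().apply(c-P0),"\n",R0.as_matrix().T@Rc.T, p["intrinsics"])
t=capture("top");sd=capture("side")
for l in("cup","wash_bottle","label_roll","tray"):
  for n,pp in(("top",t),("side",sd)):
    for r in regions_of(l,pp)[:2]:
        ys,xs=np.nonzero(r["region"]);print(l,n,round(r["confidence"],2),xs.min(),xs.max(),ys.min(),ys.max(),r["point"])
        if l=="tray" and n=="top":
            cs,_=cv2.findContours(r["region"].astype(np.uint8),0,1);print(cv2.minAreaRect(max(cs,key=len)))
for l in("cup_place","spout_mouth","cap_top","hopper","dispenser","tray"):
    print(l,tri([(t,mark_of(l,t)[0]["point"]),(sd,mark_of(l,sd)[0]["point"])]))
for f in(1,-1):
  for T,h,d in(((450,60,300),.75,.9),((420,-60,260),0.1,.6)): print(f);plan(T,ori(h,d,f))
E
```

```text
[[-0.93  0.38 -0.  ]
 [ 0.38  0.93  0.  ]
 [ 0.    0.   -1.  ]]
cam in tool [  66.57   -0.62 -124.49] 
 [[-0.   -0.96 -0.27]
 [ 1.   -0.    0.  ]
 [-0.   -0.27  0.96]] [[355.66   0.   281.34]
 [  0.   355.66 202.6 ]
 [  0.     0.     1.  ]]
cup top 0.85 157 180 224 247 [234.8, 169.6]
cup top 0.36 243 256 200 213 [208.6, 247.8]
cup side 0.58 252 267 179 200 [185.9, 259.4]
wash_bottle top 0.92 144 179 186 223 [205.5, 166.6]
wash_bottle side 0.75 272 284 159 197 [169.0, 277.0]
wash_bottle side 0.44 281 307 186 262 [230.1, 297.4]
label_roll top 0.65 159 193 258 289 [277.1, 176.1]
label_roll top 0.57 298 326 231 263 [245.4, 311.8]
label_roll side 0.96 217 241 180 206 [194.1, 229.5]
label_roll side 0.64 238 268 242 276 [257.7, 254.5]
tray top 0.78 330 472 149 250 [199.7, 397.3]
((401.3389892578125, 198.8181610107422), (86.64260864257812, 133.72952270507812), 79.4389877319336)
tray top 0.21 157 180 224 246 [235.4, 167.0]
((169.25, 235.75001525878906), (24.041629791259766, 19.091880798339844), 45.0)
tray side 0.66 250 385 264 404 [323.0, 311.2]
tray side 0.39 248 305 126 244 [179.2, 280.9]
cup_place [542.83 -70.41 -10.23]
spout_mouth [540.78 -74.66  80.64]
cap_top [573.93 -71.97 218.89]
hopper [620.31 -55.67 234.25]
dispenser [618.54 -59.65   7.99]
tray [ 551.33 -513.99    8.47]
1
shift [-0.99 -0.75 -0.12] turn [-0.24 -0.38 -0.7 ] mm 498 deg 75
1
shift [-1.03 -1.06 -0.02] turn [-0.15 -0.61 -0.28] mm 590 deg 62
-1
shift [-0.99 -0.75 -0.12] turn [-0.43  0.27  1.22] mm 498 deg 119
-1
shift [-1.03 -1.06 -0.02] turn [-0.8   0.2   1.52] mm 590 deg 155
```

>>> jog_arm --series "-0.5 -0.4 -0.1 -0.2 0.13 0.6 1;-0.99 -0.75 -0.12 -0.2 0.13 0.6 1;-0.99 -0.75 -0.12 -0.2 0.13 0.6 1;-0.99 -0.75 -0.12 -0.2 0.13 0.6 1;-0.99 -0.75 -0.12 -0.2 0.13 0.6 1;-0.99 -0.75 -0.12 -0.2 0.13 0.6 1;-0.99 -0.75 -0.12 -0.2 0.13 0.6 1;-0.99 -0.75 -0.12 -0.2 0.13 0.6 1;-0.99 -0.75 -0.12 -0.2 0.13 0.6 1" --grip_force 25

```text
time_s: 3.92
eef_pos: [453.2, 55.9, 298.1]
ee_rot: [-0.067, 0.613, 0.77, 0.166]
force: [-0.4, 0.4, 0.3]
grip_width: 0.997
grip_force: 0.0
```

```bash
python3 - <<'E'
from h import *
s=sense();print(s["joints"],s["eef_pos"],s["time_s"])
plan((450,60,300),ori(.75,.9,-1))
E
```

```text
[-0.3295754   0.07486882  1.70272347  0.36637837  1.39076603 -0.62670173] [453.18606315  55.92324551 298.07011855] 3.925
shift [ 0.0128 -0.0049 -0.0019] turn [-0.2173  0.1484  0.6191] mm 6 deg 61
```

>>> jog_arm --series "0.013 -0.005 0 -0.217 0.148 0.619 1;0.013 -0.005 0 -0.217 0.148 0.619 1;0.013 -0.005 0 -0.217 0.148 0.619 1;0.013 -0.005 0 -0.217 0.148 0.619 1;0.013 -0.005 0 -0.217 0.148 0.619 1;0.013 -0.005 0 -0.217 0.148 0.619 1;0.013 -0.005 0 -0.217 0.148 0.619 1;0.013 -0.005 0 -0.217 0.148 0.619 1"

```text
time_s: 4.92
eef_pos: [448.3, 63.8, 299.7]
ee_rot: [-0.121, 0.877, 0.35, 0.306]
force: [0.1, 0.8, 0.0]
grip_width: 0.998
grip_force: 0.0
```

```bash
python3 - <<'E'
from h import *
np.set_printoptions(precision=1,suppress=True)
s=sense();print(np.array(s["joints"]).round(3).tolist(),s["eef_pos"],s["time_s"])
p=capture("wrist");save(p,"w1.png")
for l,z in(("cup",0),("label_roll",0),("wash_bottle",0)):
    for m in mark_of(l,p)[:2]: print(l,round(m["confidence"],2),m["point"],at_z(p,m["point"],z))
E
```

```text
[-0.453, -0.104, 1.97, 0.703, 1.118, 0.092] [448.3  63.8 299.7] 4.925
cup 0.92 [189.1, 296.6] [596.  173.2   0. ]
label_roll 0.69 [245.6, 237.5] [485.4 174.2   0. ]
wash_bottle 0.57 [153.5, 346.3] [686.  159.6   0. ]
```

View pics/w1.png

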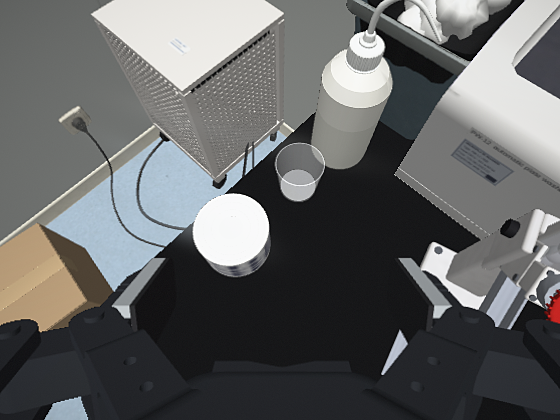

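```bash
python3 - <<'E'
from h import *
np.set_printoptions(precision=1,suppress=True)
s=sense();print(s["eef_pos"],s["time_s"])
p=capture("wrist");t=capture("top")
r=regions_of("cup",p)[0]["region"];ys,xs=np.nonzero(r);print("wrist",xs.min(),xs.max(),ys.min(),ys.max(),r.sum())
def sil(p,c):
    a=np.linspace(0,6.283,40);P=[[c[0]+q*np.cos(k),c[1]+q*np.sin(k),z] for q,z in((24,0),(30,62)) for k in a]
    u=proj(p,P);return np.r_[u.min(0),u.max(0)]
from scipy.optimize import least_squares
bw=np.array([xs.min(),ys.min(),xs.max()+1,ys.max()+1])
rt=regions_of("cup",t)[0]["region"];ys,xs=np.nonzero(rt);bt=np.array([xs.min(),ys.min(),xs.max()+1,ys.max()+1])
for nm,f in(("w",lambda c:sil(p,c)-bw),("t",lambda c:sil(t,c)-bt)):
    o=least_squares(f,[596,177]);print(nm,o.x,o.fun)
    if nm=="w": c=o.x
print("mark",at_z(p,mark_of("cup",p)[0]["point"],0))
R=ori(.65,.75,-1);z=R.as_matrix()[:,2]
T=np.array([c[0],c[1],47])-10*z
print(T);plan(T-90*z,R);plan(T,R)
E
```

```text
[448.5  63.4 299.5] 5.125
wrist 275 324 142 201 2277
w [601.1 175. ] [ 0.2  0.2 -0.2 -0.2]
t [595.  176.9] [ 0.5  0.4 -0.5 -0.4]
mark [600.3 177.1   0. ]
[595.2 170.6  53.8]
shift [-0.1  0.   0.5] turn [-0.   0.1  0. ] mm 218 deg 11
shift [-0.   0.1  0.8] turn [-0.   0.1  0. ] mm 306 deg 11
```

```bash
python3 - <<'E'
from h import *
R=ori(.65,.75,-1);z=R.as_matrix()[:,2]
T=np.array([599,175.5,47])-10*z
print(T);plan(T-90*z,R)
E
```

```text
[593.17514346 171.07191843  53.8163876 ]
shift [-0.0636  0.0347  0.5377] turn [-0.0456  0.0957  0.0494] mm 217 deg 11
```

>>> jog_arm --series "-0.06 0.035 0.25 -0.045 0.095 0.05 0.85;-0.06 0.035 0.4 -0.045 0.095 0.05 0.85;-0.06 0.035 0.54 -0.045 0.095 0.05 0.85;-0.06 0.035 0.54 -0.045 0.095 0.05 0.85;-0.06 0.035 0.54 -0.045 0.095 0.05 0.85;-0.06 0.035 0.54 -0.045 0.095 0.05 0.85;-0.06 0.035 0.54 -0.045 0.095 0.05 0.85"

```text
time_s: 6.25
eef_pos: [542.3, 131.7, 116.9]
ee_rot: [-0.127, 0.869, 0.292, 0.378]
force: [0.7, -0.4, 0.2]
grip_width: 0.927
grip_force: 0.0
```

```bash
cat >> h.py <<'E'
def sil(p,c):
    a=np.linspace(0,6.283,40);P=[[c[0]+q*np.cos(k),c[1]+q*np.sin(k),z+(c[2] if len(c)>2 else 0)] for q,z in((24,0),(30,62)) for k in a]
    u=proj(p,P);return np.r_[u.min(0),u.max(0)]
def cupfit(p,c0):
    from scipy.optimize import least_squares
    r=regions_of("cup",p)[0];ys,xs=np.nonzero(r["region"]);b=np.array([xs.min(),ys.min(),xs.max()+1,ys.max()+1])
    o=least_squares(lambda c:sil(p,c)-b,c0);return o.x,o.fun,b
E
python3 - <<'E'
from h import *
np.set_printoptions(precision=3,suppress=True)
s=sense();print(s["joints"],s["eef_pos"],s["time_s"],s["grip_width"])
p=capture("wrist");save(p,"w2.png");print(cupfit(p,[599,175.5]))
for c in((599,175.5),cupfit(p,[599,175.5])[0]):
    R=ori(.65,.75,-1);z=R.as_matrix()[:,2]
    plan(np.array([*c,47])-10*z,R)
E
```

```text
[-0.224  0.383  2.065  1.44   0.601 -0.524] [542.312 131.665 116.873] 6.25 0.926995088256337
(array([600.265, 175.48 ]), array([ 0.98 ,  0.71 , -0.98 , -0.477]), array([231, 163, 329, 274]))
shift [-0.005 -0.001  0.224] turn [ 0.  0. -0.] mm 90 deg 0
shift [-0.003  0.001  0.226] turn [ 0.  0. -0.] mm 90 deg 0
```

View pics/w2.png

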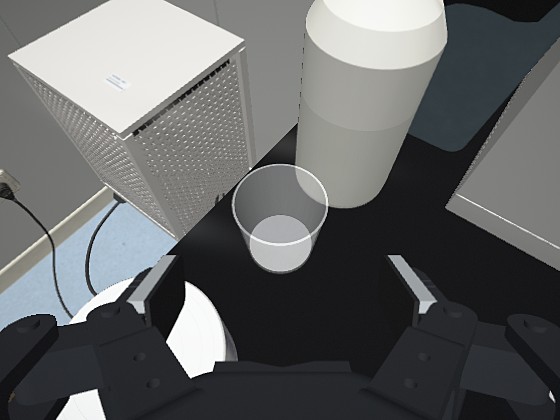

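Cup sits centred between the fingers, with its foot at about (280,250) and the finger tips at columns 165 and 400. The roll is lower left and the bottle is behind. I'll advance and grip.

>>> jog_arm --series "-0.004 0 0.1 0 0 0 0.85;-0.004 0 0.17 0 0 0 0.85;-0.004 0 0.224 0 0 0 0.85;-0.004 0 0.224 0 0 0 0.85;-0.004 0 0.224 0 0 0 0.85;-0.004 0 0.224 0 0 0 -0.2;-0.004 0 0.224 0 0 0 -0.2;-0.004 0 0.224 0 0 0 -0.2;-0.004 0 0.224 0 0 0 -0.2;-0.004 0 0.224 0 0 0 -0.2" --grip_force 25

```text
time_s: 7.65
eef_pos: [593.7, 171.2, 54.3]
ee_rot: [-0.128, 0.869, 0.292, 0.378]
force: [-1.9, -1.1, 6.8]
grip_width: 0.678
grip_force: 26.0
```

```bash
python3 - <<'E'
from h import *
np.set_printoptions(precision=3,suppress=True)
s=sense();print(s["force"],s["grip_force"],s["eef_pos"],s["time_s"],s["grip_width"]*85)
R=ori(.65,.75,-1)
P=np.array(s["eef_pos"])
plan(P+[0,0,120],R)
plan((430,20,250),ori(0.3,.75,-1))
E
```

```text
[-1.854 -1.13   6.764] 26.00054470654868 [593.673 171.181  54.257] 7.65 57.64745862757613
shift [ 0.22  -0.    -0.204] turn [-0.    -0.001 -0.001] mm 120 deg 0
shift [-0.019  0.053 -0.739] turn [-0.163 -0.001  0.151] mm 297 deg 20
```

>>> jog_arm --series "0.08 0 -0.075 0 0 0 -0.2;0.18 0 -0.165 0 0 0 -0.2;0.27 0 -0.25 0 0 0 -0.2;0.2 0.02 -0.4 -0.08 0 0.08 -0.2;0.1 0.04 -0.55 -0.13 0 0.12 -0.2;0 0.053 -0.7 -0.16 0 0.15 -0.2;-0.019 0.053 -0.739 -0.163 0 0.151 -0.2;-0.019 0.053 -0.739 -0.163 0 0.151 -0.2;-0.019 0.053 -0.739 -0.163 0 0.151 -0.2;-0.019 0.053 -0.739 -0.163 0 0.151 -0.2"

```text
time_s: 8.9
eef_pos: [430.3, 21.1, 248.9]
ee_rot: [-0.06, 0.907, 0.138, 0.394]
force: [-0.2, -0.5, -0.0]
grip_width: 0.68
grip_force: 27.4
```

```bash
python3 - <<'E'
from h import *
np.set_printoptions(precision=3,suppress=True)
s=sense();print(s["joints"],s["force"],s["grip_force"],s["eef_pos"],s["time_s"],s["grip_width"]*85)
w=capture("wrist");t=capture("top");sd=capture("side")
cv2.imwrite("pics/mix3.png",np.hstack([cv2.resize(w["img"][:,:,::-1],(400,300)),cv2.resize(cv2.resize(t["img"][170:275,190:330,::-1],None,fx=4,fy=4,interpolation=cv2.INTER_CUBIC),(400,300))]))
for l,z in dict(cup_place=3,spout_mouth=80,cap_top=218,hopper=229,dispenser=0).items():
    o=[]
    for n,p in(("w",w),("t",t),("s",sd)):
        m=mark_of(l,p)
        if m: o.append((p,m[0]["point"]));print(l,n,round(m[0]["confidence"],2),np.round(m[0]["point"]),at_z(p,m[0]["point"],z)[:2])
    print("   tri",tri(o))
E
```

```text
[-0.564 -0.213  2.269  0.968  0.742  0.075] [-0.229 -0.464 -0.03 ] 27.398922077009047 [430.324  21.133 248.884] 8.9 57.801804997310974
cup_place w 0.97 [288. 400.] [544.847 -79.289]
cup_place t 0.89 [237. 258.] [544.221 -74.486]
cup_place s 0.72 [239. 265.] [540.487 -93.393]
   tri [546.522 -78.042  -6.386]
spout_mouth w 0.67 [261. 419.] [544.165 -75.234]
spout_mouth s 0.83 [216. 262.] [537.045 -79.991]
   tri [541.227 -75.369  78.546]
cap_top w 0.77 [132. 491.] [572.814 -70.942]
cap_top t 0.47 [208. 248.] [567.06  -66.588]
cap_top s 0.52 [176. 273.] [568.229 -85.016]
   tri [571.871 -69.796 213.261]
hopper w 0.87 [ 57. 479.] [628.58  -57.304]
hopper t 0.89 [183. 238.] [635.556 -53.696]
hopper s 0.67 [166. 288.] [627.283 -55.426]
   tri [630.592 -55.294 229.349]
dispenser w 0.72 [232. 393.] [613.788 -62.91 ]
dispenser t 0.79 [214. 247.] [622.886 -57.495]
dispenser s 0.69 [230. 280.] [605.39  -52.425]
   tri [610.99  -59.308   6.94 ]
```

View pics/mix3.png

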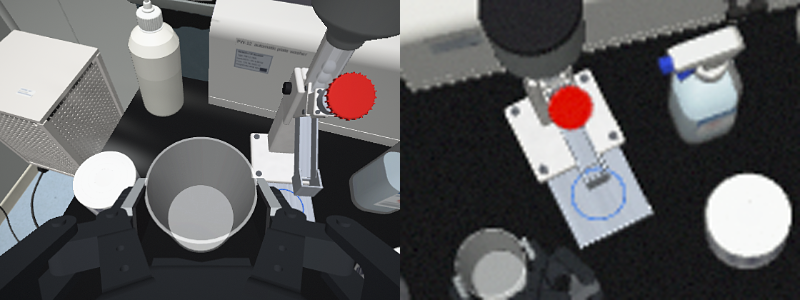

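Left panel (wrist): cup upright in the fingers, the spout at about (308,185) and the cap at (352,97). Right panel (top view crop): the ring centre is at (599,194), with the plate's front corners at (583,248) and (653,212).

```bash
python3 - <<'E'
from h import *
np.set_printoptions(precision=1,suppress=True)
t=capture("top");im=t["img"].astype(int)
f=lambda u,v,z:at_z(t,((v)/2.857+170-.3,(u-400)/2.857+190-.3),z)[:2]
a,b=f(583,248,3),f(653,212,3);c,d=f(505,110,15),f(625,152,15);e=f(548,180,15)
print(a,b,"len",np.linalg.norm(a-b),"yaw front",np.arctan2(*(b-a)[[0,1]]*[1,-1]), "foot",c,d,e,np.arctan2(*(c-e)[[1,0]]))
m=(im[:,:,2]-im[:,:,0]>45)&(im[:,:,2]>120);m[:215]=0;m[262:]=0;m[:,:240]=0;m[:,282:]=0
ys,xs=np.nonzero(m);print(len(xs))
(cx,cy),ax,an=cv2.fitEllipse(np.c_[xs,ys].astype(np.float32));print(cx,cy,ax,at_z(t,(cy,cx),3))
q=np.array([at_z(t,(y,x),3)[:2] for x,y in zip(xs,ys)]);A=np.c_[2*q,np.ones(len(q))];s=np.linalg.lstsq(A,(q**2).sum(1),rcond=None)[0];print("circ",s[:2],np.sqrt(s[2]+s[:2]@s[:2]))
P=sense();print(P["eef_pos"],P["time_s"])
E
```

```text
[489.  -48.4] [ 509.3 -126.6] len 80.79495051692975 yaw front 0.2536310131619187 foot [648.8  -0.5] [ 575.2 -112.5] [564.4 -28.8] 0.3229253681979242
66
258.9900817871094 237.41897583007812 (17.829565048217773, 18.599027633666992) [541.7 -75.7   3. ]
circ [541.8 -75.7] 27.234712289191613
[430.1  20.4 249.2] 9.85
```

```bash
python3 - <<'E'
from h import *
R=ori(.35,.75,-1);h=np.array([np.cos(.35),np.sin(.35),0])
T=np.array([535.9,-80.1,62])
plan(T-75*h+[0,0,60],R);plan(T-75*h,R)
E
```

```text
shift [-0.2385  0.3275  0.2106] turn [ 0.0231  0.0008 -0.0214] mm 183 deg 3
shift [-0.3481  0.3275  0.3129] turn [ 0.0231  0.0008 -0.0214] mm 229 deg 3
```

>>> jog_arm --series "-0.08 0.11 0.07 0.02 0 -0.02 -0.2;-0.16 0.22 0.14 0.023 0 -0.021 -0.2;-0.24 0.328 0.21 0.023 0 -0.021 -0.2;-0.3 0.328 0.27 0.023 0 -0.021 -0.2;-0.348 0.328 0.313 0.023 0 -0.021 -0.2;-0.348 0.328 0.313 0.023 0 -0.021 -0.2;-0.348 0.328 0.313 0.023 0 -0.021 -0.2;-0.348 0.328 0.313 0.023 0 -0.021 -0.2"

```text
time_s: 10.85
eef_pos: [466.0, -106.2, 63.2]
ee_rot: [-0.069, 0.903, 0.16, 0.393]
force: [0.3, 0.7, -0.2]
grip_width: 0.673
grip_force: 27.4
```

```bash
python3 - <<'E'
from h import *
np.set_printoptions(precision=1,suppress=True)
s=sense();print(np.array(s["joints"]).round(2),s["force"],s["eef_pos"],s["time_s"])
w=capture("wrist");save(w,"w4.png")
print(at_z(w,mark_of("cup_place",w)[0]["point"],3),at_z(w,mark_of("spout_mouth",w)[0]["point"],80))
P=np.array(s["eef_pos"]);h=np.array([np.cos(.35),np.sin(.35),0])
print("cup expected",P+7.6*h-[0,0,54.3])
print(cupfit(w,P+7.6*h-[0,0,54.3]))
E
```

```text
[-0.8  0.4  2.2  1.5  0.8 -0.9] [ 0.3  0.7 -0.2] [ 466.  -106.2   63.2] 10.85
[543.7 -79.    3. ] [543.3 -76.2  80. ]
cup expected [ 473.1 -103.6    8.9]
(array([ 474.6, -104.3,    9.5]), array([-0.4,  0.5,  0.4, -0.5]), array([203, 191, 361, 353]))
```

View pics/w4.png

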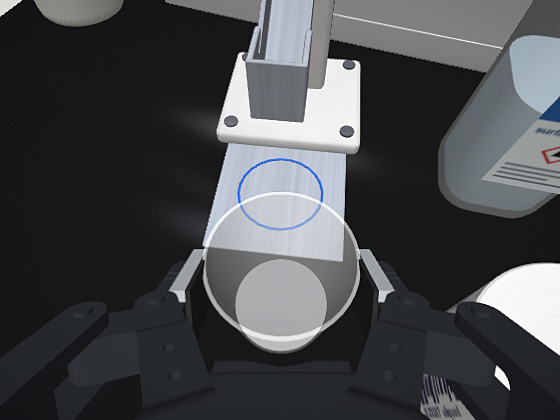

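The ring centre is at (280,194), directly ahead of the cup's foot at (281,305). The spout walls are above the ring at (280,90).

>>> jog_arm --series "0.04 0 0.045 0 0 0 -0.2;0.08 0 0.09 0 0 0 -0.2;0.12 -0.001 0.135 0 0 0 -0.2;0.123 -0.001 0.137 0 0 0 -0.2;0.12 -0.001 0.14 0 0 0 -0.2;0.116 -0.001 0.144 0 0 0 -0.2;0.116 -0.001 0.144 0 0 0 -0.2;0.116 -0.001 0.144 0 0 0 -0.2"

```text
time_s: 12.05
eef_pos: [534.6, -80.5, 57.2]
ee_rot: [-0.07, 0.903, 0.159, 0.393]
force: [-3.4, 0.8, 8.1]
grip_width: 0.677
grip_force: 27.9
```

```bash
python3 - <<'E'
from h import *
np.set_printoptions(precision=1,suppress=True)
s=sense();print(np.array(s["joints"]).round(2),s["force"],s["eef_pos"],s["time_s"])
w=capture("wrist");t=capture("top");sd=capture("side")
a=lambda p,r,c,k:cv2.resize(p["img"][r-35:r+35,c-47:c+47,::-1],(400,300),interpolation=cv2.INTER_CUBIC)
cv2.imwrite("pics/m5.png",np.hstack([cv2.resize(w["img"][:,:,::-1],(400,300)),a(sd,215,265,0)]))
P=np.array(s["eef_pos"]);h=np.array([np.cos(.35),np.sin(.35),0])
print("cup expected",P+7.6*h-[0,0,54.3])
print(cupfit(w,P+7.6*h-[0,0,54.3]))
E
```

```text
[-0.7  0.5  2.1  1.6  0.7 -0.8] [-3.4  0.8  8.1] [534.6 -80.5  57.2] 12.05
cup expected [541.7 -77.9   2.9]
(array([542.2, -79. ,  -2.7]), array([ 2.3, -2.6, -2.3,  3. ]), array([203, 204, 361, 354]))
```

View pics/m5.png

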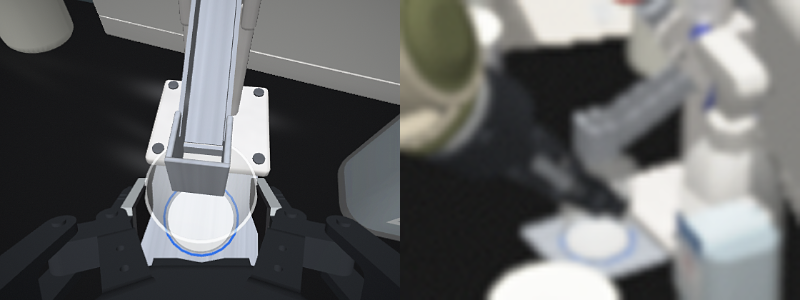

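The cup's foot disc, at (202,217) in the wrist panel, lies within the blue ring and the plate carries it (8 N up). The spout is above and inside the rim. I'll release and back off along the tool axis.

>>> jog_arm --series "0.003 0 -0.002 0 0 0 0.2;0.003 0 -0.002 0 0 0 0.7;0.003 0 -0.002 0 0 0 0.9;0.003 0 -0.002 0 0 0 0.9;0.003 0 -0.002 0 0 0 0.9;0 0 -0.06 0 0 0 0.9;0 0 -0.15 0 0 0 0.9;0 0 -0.25 0 0 0 0.9;0 0 -0.3 0 0 0 0;0 0 -0.3 0 0 0 -1;0 0 -0.3 0 0 0 -1"

```text
time_s: 13.62
eef_pos: [452.6, -110.2, 138.1]
ee_rot: [-0.07, 0.903, 0.159, 0.392]
force: [-0.1, -0.0, 0.1]
grip_width: 0.316
grip_force: 0.0
```

```bash
python3 - <<'E'
from h import *
np.set_printoptions(precision=1,suppress=True)
s=sense();print(np.array(s["joints"]).round(2),s["force"],s["eef_pos"],s["time_s"])
w=capture("wrist");print(cupfit(w,[543,-78.5]),at_z(w,mark_of("cup_place",w)[0]["point"],3))
c=mark_of("cap_top",w);print([(m["confidence"],at_z(w,m["point"],218)) for m in c[:2]])
yaw=.235;R=ori(yaw,np.radians(55),-1);M=R.as_matrix();C=np.array([572.7,-71,218])-3*M[:,0];print("C",C)
plan(C-59*M[:,2],R);P=np.array(s["eef_pos"]);plan([480,-95,270],R)
E
```

```text
[-0.9  0.2  2.2  1.2  0.8 -0.6] [-0.1 -0.   0.1] [ 452.6 -110.2  138.1] 13.625Traceback (most recent call last):
  File "<stdin>", line 4, in <module>
IndexError: list index out of range
```

```bash
python3 - <<'E'
from h import *
np.set_printoptions(precision=4,suppress=True)
s=sense();w=capture("wrist");t=capture("top");save(w,"w6.png")
for n,p in(("w",w),("t",t)):
  for l,z in(("cup",3),("cup_place",3),("cap_top",218)):
    m=mark_of(l,p);print(n,l,[(round(k["confidence"],2),at_z(p,k["point"],z).round(1)) for k in m[:2]])
yaw=.235;R=ori(yaw,np.radians(55),-1);M=R.as_matrix();C=np.array([572.7,-71,218])-3*M[:,0];print("C",C)
plan(C-59*M[:,2],R);plan([480,-95,270],R)
E
```

```text
w cup [(0.98, array([540.7, -77.5,   3. ]))]
w cup_place []
w cap_top []
t cup [(0.79, array([535.9, -69.9,   3. ])), (0.74, array([540.3, -71.2,   3. ]))]
t cup_place [(0.86, array([532.2, -75.1,   3. ]))]
t cap_top [(0.57, array([565.9, -73.7, 218. ]))]
C [570.3101 -71.5722 216.2793]
shift [ 0.3848 -0.     -0.0499] turn [-0.0482 -0.1327  0.055 ] mm 155 deg 14
shift [ 0.2935 -0.0127 -0.1674] turn [-0.0482 -0.1327  0.055 ] mm 135 deg 14
```

View pics/w6.png

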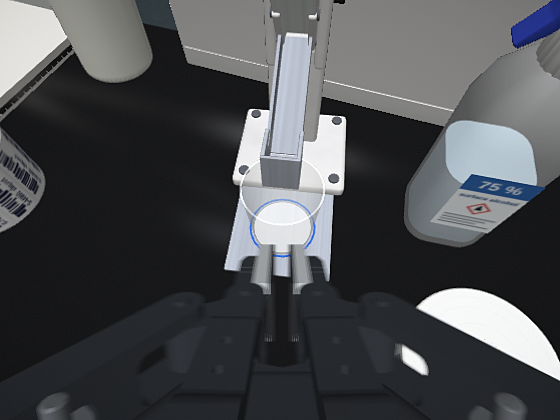

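The cup stands centred in the ring: foot at (282,227), ring at (282,228). Next I'll rise in front of the cap.

>>> jog_arm --series "0.1 0 -0.07 -0.02 -0.05 0.02 -1;0.2 -0.01 -0.12 -0.04 -0.1 0.04 -1;0.293 -0.013 -0.167 -0.048 -0.133 0.055 -1;0.293 -0.013 -0.167 -0.048 -0.133 0.055 -1;0.293 -0.013 -0.167 -0.048 -0.133 0.055 -1;0.293 -0.013 -0.167 -0.048 -0.133 0.055 -1"

```text
time_s: 14.92
eef_pos: [479.4, -94.7, 268.5]
ee_rot: [-0.036, 0.947, 0.112, 0.298]
force: [-0.1, -0.6, 0.1]
grip_width: -0.002
grip_force: 0.0
```

```bash
python3 - <<'E'
from h import *
np.set_printoptions(precision=4,suppress=True)
s=sense();print(s["joints"],s["eef_pos"],s["grip_width"],s["time_s"]);w=capture("wrist");save(w,"w7.png")
for l,z in(("cap_top",218),("hopper",229)):
    m=mark_of(l,w);print(l,[(round(k["confidence"],2),k["point"],at_z(w,k["point"],z).round(1)) for k in m[:2]])
im=w["img"].astype(int);m=((im[:,:,0]>110)&(im[:,:,1]<80)&(im[:,:,2]<80)).astype(np.uint8)
cs,_=cv2.findContours(m,0,1);c=max(cs,key=cv2.contourArea);print(cv2.fitEllipse(c))
yaw=.235;R=ori(yaw,np.radians(55),-1);M=R.as_matrix()
a=np.linspace(0,6.283,36)
from scipy.optimize import least_squares
hull=cv2.convexHull(c)[:,0].astype(float)
def res(X):  # silhouette of the cap: disk 8 thick
    P=[X+20*(np.cos(k)*M[:,0]+np.sin(k)*M[:,1])+d*M[:,2] for d in(0,8) for k in a];h=cv2.convexHull(proj(w,P).astype(np.float32))
    return np.array([cv2.pointPolygonTest(h,tuple(map(float,q)),True) for q in hull])
o=least_squares(res,[572.7,-71,218],diff_step=1e-3);print("cap fit",o.x,np.abs(o.fun).mean())
C=np.array([572.7,-71,218])-3*M[:,0];plan(C-59*M[:,2],R);plan(C-24*M[:,2],R)
E
```

```text
[-0.6685 -0.0138  1.9484  0.613   0.9002  0.3533] [479.4123 -94.6973 268.5334] -0.002069922429874728 14.925
cap_top [(0.74, [136.0, 275.9], array([571.9, -69.8, 218. ]))]
hopper []
((278.0563659667969, 136.9454803466797), (64.90509796142578, 65.18347930908203), 178.79498291015625)
cap fit [567.8141 -72.202  223.6522] 0.26851845112169015
shift [ 0.1172 -0.0042  0.094 ] turn [-0.0009  0.0011 -0.0009] mm 60 deg 0
shift [ 0.1174 -0.0041  0.1815] turn [-0.0009  0.0011 -0.0009] mm 86 deg 0
```

View pics/w7.png

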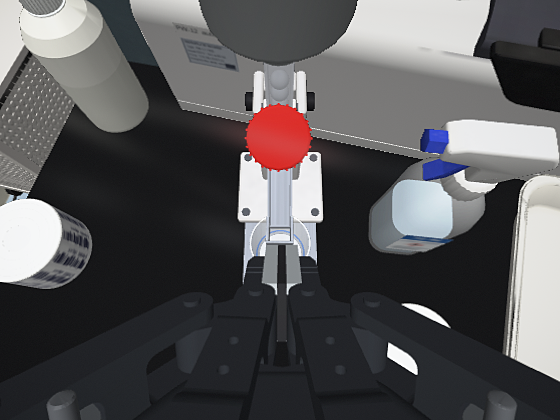

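Cap at (279,137), in line with the shut fingers at column 281. The hopper edge ends at row 62 above it. I'll close in along the axis.

>>> jog_arm --series "0.06 -0.003 0.03 0 0 0 -1;0.117 -0.005 0.07 0 0 0 -1;0.117 -0.005 0.1 0 0 0 -1;0.117 -0.005 0.14 0 0 0 -1;0.117 -0.005 0.17 0 0 0 -1;0.117 -0.005 0.175 0 0 0 -1;0.117 -0.005 0.175 0 0 0 -1"

```text
time_s: 15.95
eef_pos: [555.7, -74.8, 239.3]
ee_rot: [-0.035, 0.947, 0.112, 0.298]
force: [-0.3, -0.5, 1.1]
grip_width: 0.002
grip_force: 0.0
```

```bash
python3 - <<'E'
from h import *
np.set_printoptions(precision=2,suppress=True)
s=sense();print(s["force"],s["eef_pos"],s["time_s"]);w=capture("wrist");save(w,"w8.png")
R=ori(.235,np.radians(55),-1);M=R.as_matrix();C=np.array([572.7,-71,218])-3*M[:,0];plan(C-19*M[:,2],R);print(M.T@s["force"])
E
```

```text
[-0.25 -0.52  1.12] [555.67 -74.79 239.31] 15.95
shift [-0.    0.    0.02] turn [0. 0. 0.] mm 9 deg 0
[ 0.34  0.44 -1.12]
```

View pics/w8.png

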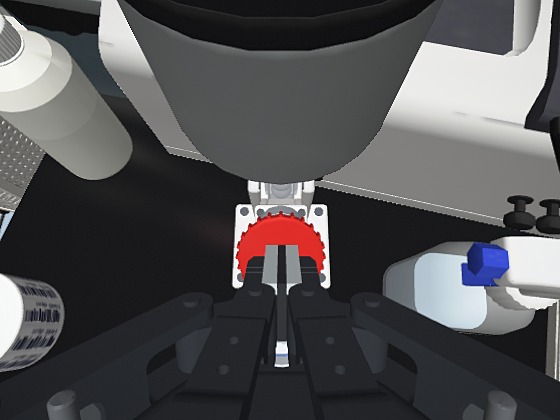

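The fingertips at (282,250) are over the middle of the cap and clear of the hopper, so I'll press.

>>> jog_arm --series "0 0 0.012 0 0 0 -1;0 0 0.022 0 0 0 -1;0 0 0.032 0 0 0 -1;0 0 0.042 0 0 0 -1;0 0 0.05 0 0 0 -1;0 0 0.055 0 0 0 -1;0 0 0.055 0 0 0 -1"

```text
time_s: 16.88
eef_pos: [568.1, -71.8, 221.4]
ee_rot: [-0.035, 0.947, 0.112, 0.299]
force: [-6.7, -1.6, 6.3]
grip_width: -0.0
grip_force: 4.3
```

>>> jog_arm --series "0 0 0.005 0 0 0 -1;0 0 0.01 0 0 0 -1;0 0 0.0125 0 0 0 -1;0 0 0.015 0 0 0 -1;0 0 0.015 0 0 0 -1"

```text
time_s: 17.5
eef_pos: [570.4, -71.4, 218.6]
ee_rot: [-0.034, 0.947, 0.113, 0.299]
force: [-40.2, -4.8, 32.6]
grip_width: -0.0
grip_force: 24.9
```

```bash
python3 - <<'E'
from h import *
np.set_printoptions(precision=2,suppress=True)
s=sense();R=ori(.235,np.radians(55),-1);M=R.as_matrix()
print("tool-frame disp",M.T@(np.array(s["eef_pos"])-[555.67,-74.79,239.31]),"F",M.T@s["force"],"tau",M.T@s["wrist_torque"],s["time_s"])
for n in("top","side","wrist"):
    p=capture(n)
    for l in("ball1","plunger"):
        for k in mark_of(l,p)[:3]: print(n,l,round(k["confidence"],2),np.round(k["point"]),at_z(p,k["point"],12 if l=="ball1" else 200))
E
```

```text
tool-frame disp [ 0.52  0.13 25.67] F [-14.22  -4.72 -49.77] tau [ 0.74 -2.84  0.04] 17.5Traceback (most recent call last):
  File "<stdin>", line 8, in <module>
ValueError: it knows: ball, cap_top, cup, cup_place, dispenser, hopper, label_roll, pocket, spout_mouth, spray, tray, wash_bottle
```

```bash
cat > b.py <<'E'
from h import *
np.set_printoptions(precision=2,suppress=True)
import sys
print(sense()["time_s"])
for n in sys.argv[1:]:
    p=capture(n)
    for k in mark_of("ball",p)[:5]: print(n,round(k["confidence"],2),np.round(k["point"],1),"z13",at_z(p,k["point"],13),"z150",at_z(p,k["point"],148))
    print(" expected cup px(r,c)",proj(p,[542,-78,13])[0][::-1]," pocket?",proj(p,[615,-61,148])[0][::-1])
E
python3 b.py top side wrist
```

```text
17.6
 expected cup px(r,c) [236.29 259.52]  pocket? [200.02 244.76]
 expected cup px(r,c) [233.7  263.72]  pocket? [191.17 284.66]
wrist 0.63 [346.5 279.7] z13 [541.38 -78.1   13.  ] z150 [546.85 -77.13 148.  ]
 expected cup px(r,c) [345.75 279.75]  pocket? [223.99 280.34]
```

The wrist net sees a ball in the cup at (541,-78), so the stop was reached. I'll let the plunger up.

>>> jog_arm --series "0 0 -0.03 0 0 0 -1;0 0 -0.07 0 0 0 -1;0 0 -0.1 0 0 0 -1;0 0 -0.1 0 0 0 -1;0 0 -0.1 0 0 0 -1;0 0 -0.1 0 0 0 -1"

```text
time_s: 18.65
eef_pos: [549.1, -76.1, 248.5]
ee_rot: [-0.036, 0.947, 0.112, 0.298]
force: [0.6, -0.1, 0.2]
grip_width: -0.002
grip_force: 0.0
```

```bash
python3 - <<'E'
from h import *
np.set_printoptions(precision=2,suppress=True)
s=sense();R=ori(.235,np.radians(55),-1);M=R.as_matrix()
print("tool-frame disp",M.T@(np.array(s["eef_pos"])-[555.67,-74.79,239.31]),"F",M.T@s["force"])
E
python3 b.py wrist
```

```text
tool-frame disp [ -0.21  -0.21 -11.42] F [0.59 0.28 0.11]
18.65
wrist 0.18 [316.6  28.3] z13 [487.53 169.13  13.  ] z150 [504.31  79.48 148.  ]
 expected cup px(r,c) [320.57 281.  ]  pocket? [206.08 281.24]
```

>>> jog_arm --series "0 0 0.03 0 0 0 -1;0 0 0.045 0 0 0 -1;0 0 0.06 0 0 0 -1;0 0 0.072 0 0 0 -1;0 0 0.085 0 0 0 -1;0 0 0.092 0 0 0 -1;0 0 0.096 0 0 0 -1;0 0 0.1 0 0 0 -1;0 0 0.1 0 0 0 -1;0 0 0.1 0 0 0 -1"

```text
time_s: 20.0
eef_pos: [570.0, -71.2, 218.3]
ee_rot: [-0.035, 0.947, 0.113, 0.298]
force: [-44.9, -5.9, 33.7]
grip_width: 0.0
grip_force: 26.6
```

```bash
python3 b.py wrist wrist
```

```text
20.0
wrist 0.53 [347.7 279.2] z13 [539.64 -77.68  13.  ] z150 [545.7  -76.81 148.  ]
 expected cup px(r,c) [345.04 280.17]  pocket? [223.13 280.92]
wrist 0.49 [348.6 279. ] z13 [538.87 -77.68  13.  ] z150 [545.23 -76.81 148.  ]
 expected cup px(r,c) [345.04 280.17]  pocket? [223.13 280.92]
```

>>> jog_arm --series "0 0 -0.03 0 0 0 -1;0 0 -0.08 0 0 0 -1;0 0 -0.14 0 0 0 -1;-0.05 0.002 -0.2 0 0 0 -1;-0.117 0.005 -0.245 0 0 0 -0.5;-0.117 0.005 -0.245 0 0 0 0.2;-0.117 0.005 -0.245 0 0 0 0.9;-0.117 0.005 -0.245 0 0 0 0.9"

```text
time_s: 21.2
eef_pos: [480.4, -94.7, 269.6]
ee_rot: [-0.036, 0.947, 0.112, 0.298]
force: [0.6, -0.3, 0.4]
grip_width: 0.845
grip_force: 0.0
```

```bash
python3 b.py wrist; python3 - <<'E'
from h import *
w=capture("wrist")
for l in("cup",):
    for k in mark_of(l,w)[:2]: print(l,k["confidence"],at_z(w,k["point"],3))
s=sense();print(s["eef_pos"],s["grip_width"],np.array(s["joints"]).round(2))
R=ori(.35,.75,-1);z=R.as_matrix()[:,2];T=np.array([534.6,-80.5,57.5]);plan(T-120*z,R)
E
```

```text
21.2
wrist 0.64 [252.3 279.2] z13 [544.52 -77.44  13.  ] z150 [517.7  -84.85 148.  ]
wrist 0.61 [253.2 274.8] z13 [542.36 -72.85  13.  ] z150 [516.28 -81.82 148.  ]
 expected cup px(r,c) [254.57 279.16]  pocket? [134.36 278.85]
cup 0.87 [542.75665988 -76.99993933   3.        ]
[480.12865138 -94.72251696 269.641238  ] 0.9547872326296557 [-0.67 -0.01  1.95  0.61  0.9   0.36]
shift [-0.2501  0.0224  0.2227] turn [ 0.0476  0.1339 -0.0553] mm 134 deg 14
```

>>> jog_arm --series "-0.1 0.01 0.08 0.02 0.07 -0.03 0.9;-0.2 0.02 0.16 0.047 0.13 -0.055 0.9;-0.25 0.022 0.223 0.048 0.134 -0.055 0.9;-0.25 0.022 0.223 0.048 0.134 -0.055 0.9;-0.25 0.022 0.223 0.048 0.134 -0.055 0.9;-0.25 0.022 0.223 0.048 0.134 -0.055 0.9"

```text
time_s: 22.15
eef_pos: [452.5, -110.9, 140.3]
ee_rot: [-0.069, 0.903, 0.16, 0.393]
force: [0.4, 0.4, 0.3]
grip_width: 0.95
grip_force: 0.0
```

```bash
python3 b.py wrist; python3 - <<'E'
from h import *
w=capture("wrist");print(at_z(w,mark_of("cup",w)[0]["point"],3))
try: print(cupfit(w,[541,-78]))
except Exception as e: print(e)
s=sense();print(s["eef_pos"],s["grip_width"])
R=ori(.35,.75,-1);z=R.as_matrix()[:,2];T=np.array([534.6,-80.5,57.5]);plan(T,R)
E
```

```text
22.15
 expected cup px(r,c) [224.75 279.95]  pocket? [ 14.94 294.2 ]
[541.60469675 -76.76545213   3.        ]
(array([542.6942153 , -78.98351681]), array([ 0.54184433, -2.71598255, -0.5393833 ,  2.58178944]), array([239, 162, 324, 255]))
[ 452.27933668 -110.61745904  140.03247919] 0.9515658601146244
shift [-1.80e-03 -3.00e-04  3.01e-01] turn [ 0.0004 -0.0005  0.0005] mm 120 deg 0
```

>>> jog_arm --series "0 0 0.1 0 0 0 0.9;0 0 0.2 0 0 0 0.9;0 0 0.26 0 0 0 0.9;-0.002 0 0.301 0 0 0 0.9;-0.002 0 0.301 0 0 0 0.9;-0.002 0 0.301 0 0 0 0.9;-0.002 0 0.301 0 0 0 -0.2;-0.002 0 0.301 0 0 0 -0.2;-0.002 0 0.301 0 0 0 -0.2;-0.002 0 0.301 0 0 0 -0.2;-0.002 0 0.301 0 0 0 -0.2;-0.002 0 0.301 0 0 0 -0.2" --grip_force 25

```text
time_s: 23.9
eef_pos: [534.4, -80.9, 57.7]
ee_rot: [-0.069, 0.903, 0.159, 0.394]
force: [-3.3, -0.4, 5.2]
grip_width: 0.679
grip_force: 25.7
```

>>> jog_arm --series "0.005 0 -0.005 0 0 0 -0.2;0.01 0 -0.009 0 0 0 -0.2;-0.01 0 -0.03 0 0 0 -0.2;-0.045 0 -0.068 0 0 0 -0.2;-0.087 0 -0.113 0 0 0 -0.2;-0.13 0 -0.159 0 0 0 -0.2;-0.08 0 -0.21 0 0 0 -0.2;0 0 -0.28 0 0 0 -0.2;0.08 0 -0.35 0 0 0 -0.2;0.15 0 -0.41 0 0 0 -0.2;0.15 0 -0.41 0 0 0 -0.2;0.15 0 -0.41 0 0 0 -0.2"

```text
time_s: 25.4
eef_pos: [459.3, -107.5, 211.4]
ee_rot: [-0.07, 0.903, 0.159, 0.393]
force: [-0.1, -0.1, -1.7]
grip_width: 0.679
grip_force: 27.0
```

```bash
python3 b.py wrist; python3 - <<'E'
from h import *
np.set_printoptions(precision=3,suppress=True)
s=sense();print(s["eef_pos"],s["grip_width"]*85,s["grip_force"],s["joints"],s["force"])
t=capture("top");sd=capture("side")
for n,p in(("t",t),("s",sd)):
    k=mark_of("tray",p)[0];print(n,k["confidence"],at_z(p,k["point"],0))
r=regions_of("tray",t)[0]["region"].astype(np.uint8);ys,xs=np.nonzero(r)
h=cv2.convexHull(np.c_[xs,ys].astype(np.float32))[:,0]
q=np.array([at_z(t,(y,x),48)[:2] for x,y in h],np.float32);print(cv2.minAreaRect(q))
for k in regions_of("label_roll",t)[:2]:print("roll",at_z(t,k["point"],50))
for k in mark_of("spray",t)[:1]:print("spray",at_z(t,k["point"],0))
E
```

```text
25.4
wrist 0.95 [297.7 280.7] z13 [511.16 -88.49  13.  ] z150 [ 473.34 -102.82  148.  ]
wrist 0.77 [328.8 278.3] z13 [483.95 -96.13  13.  ] z150 [ 457.16 -107.36  148.  ]
wrist 0.52 [393.2 406.7] z13 [ 472.5  -212.88   13.  ] z150 [ 450.36 -176.75  148.  ]
wrist 0.41 [104.6 292.7] z13 [758.38 -15.12  13.  ] z150 [620.27 -59.21 148.  ]
wrist 0.23 [238.8  41.5] z13 [485.03 164.1   13.  ] z150 [457.8  47.3 148. ]
 expected cup px(r,c) [265.07 281.43]  pocket? [109.67 292.66]
[ 459.384 -107.525  211.125] 57.56318315669432 27.03217784730441 [-0.86   0.054  2.152  1.045  0.913 -0.306] [-0.452  0.035  0.161]
t 0.69 [ 549.959 -512.969    0.   ]
s 0.74 [ 554.41  -505.758    0.   ]
((547.9130249023438, -510.04644775390625), (401.49200439453125, 267.2049255371094), 86.74799346923828)
roll [476.15 182.17  50.  ]
roll [ 473.946 -226.358   50.   ]
spray [ 592.181 -180.29     0.   ]
```

```bash
python3 - <<'E'
from h import *
plan((450,-260,215),ori(.1,.75,-1))
h=-.1;T=np.array([547-7.6*np.cos(h),-434-7.6*np.sin(h),0])
plan(T+[0,0,150],ori(h,.75,-1));plan(T+[0,0,70],ori(h,.75,-1))
E
```

```text
shift [-0.0992  0.3492 -0.1174] turn [-0.1166  0.      0.1079] mm 153 deg 14
shift [-0.1757  0.8328  0.0383] turn [-2.098e-01  1.000e-04  1.947e-01] mm 341 deg 26
shift [-0.322   0.833   0.1746] turn [-2.098e-01  1.000e-04  1.947e-01] mm 364 deg 26
```

>>> jog_arm --series "-0.02 0.08 -0.03 -0.03 0 0.03 -0.2;-0.05 0.17 -0.06 -0.06 0 0.055 -0.2;-0.08 0.26 -0.09 -0.09 0 0.085 -0.2;-0.1 0.35 -0.117 -0.117 0 0.108 -0.2;-0.115 0.44 -0.09 -0.135 0 0.125 -0.2;-0.13 0.53 -0.06 -0.15 0 0.14 -0.2;-0.145 0.63 -0.03 -0.17 0 0.16 -0.2;-0.16 0.73 0 -0.19 0 0.177 -0.2;-0.176 0.8 0.03 -0.21 0 0.195 -0.2;-0.176 0.833 0.038 -0.21 0 0.195 -0.2;-0.176 0.833 0.038 -0.21 0 0.195 -0.2;-0.23 0.833 0.09 -0.21 0 0.195 -0.2;-0.28 0.833 0.135 -0.21 0 0.195 -0.2;-0.322 0.833 0.175 -0.21 0 0.195 -0.2;-0.322 0.833 0.175 -0.21 0 0.195 -0.2;-0.322 0.833 0.175 -0.21 0 0.195 -0.2"

```text
time_s: 27.85
eef_pos: [539.8, -433.4, 71.6]
ee_rot: [0.021, 0.916, -0.046, 0.399]
force: [-0.7, 0.3, -0.4]
grip_width: 0.68
grip_force: 27.1
```

```bash
python3 b.py wrist; python3 - <<'E'
from h import *
np.set_printoptions(precision=3,suppress=True)
s=sense();P=np.array(s["eef_pos"]);print(P,s["grip_width"]*85,s["grip_force"],s["joints"],s["force"])
w=capture("wrist");t=capture("top")
print(cupfit(w,P+[7.6,-.8,-54.3])[0])
for k in mark_of("tray",w)[:1]:print("tray w",k["confidence"],at_z(w,k["point"],0))
for k in mark_of("cup",t)[:1]:print("cup t",k["confidence"],at_z(t,k["point"],15))
plan((P[0],P[1],56.3),ori(-.1,.75,-1))
E
```

```text
27.85
wrist 0.95 [298.9 311. ] z13 [ 551.26 -451.58   13.  ] z150 [ 512.42 -436.2   148.  ]
wrist 0.61 [273.6 298.1] z13 [ 566.28 -446.39   13.  ] z150 [ 516.93 -434.64  148.  ]
 expected cup px(r,c) [ 408.95 -511.55]  pocket? [   15.15 -1538.16]
[ 539.904 -433.603   71.768] 57.41455031653022 27.074219320402335 [-1.058  0.702  1.635  1.253  0.682 -0.368] [-0.623 -1.137 -0.941]
[ 549.242 -435.283   17.531]
tray w 0.97 [ 549.757 -513.394    0.   ]
cup t 0.81 [ 549.871 -435.076   15.   ]
shift [-0.026  0.001  0.025] turn [ 0.001 -0.     0.   ] mm 14 deg 0
```

>>> jog_arm --series "-0.012 0 0.011 0 0 0 -0.2;-0.02 0 0.019 0 0 0 -0.2;-0.025 0 0.024 0 0 0 -0.2;-0.0285 0 0.0265 0 0 0 -0.2;-0.0285 0 0.0265 0 0 0 -0.2;-0.0285 0 0.0265 0 0 0 -0.2"

```text
time_s: 28.95
eef_pos: [540.3, -433.4, 56.3]
ee_rot: [0.02, 0.915, -0.046, 0.4]
force: [-3.7, 3.5, 9.4]
grip_width: 0.674
grip_force: 27.7
```

Contact (9 N up). I'll release and back off.

>>> jog_arm --series "0.002 0 -0.002 0 0 0 0.2;0.002 0 -0.002 0 0 0 0.7;0.002 0 -0.002 0 0 0 0.95;0.002 0 -0.002 0 0 0 0.95;0.002 0 -0.002 0 0 0 0.95;0 0 -0.06 0 0 0 0.95;0 0 -0.15 0 0 0 0.95;0 0 -0.28 0 0 0 0.95;0 0 -0.4 0 0 0 0.95;0.05 0 -0.5 0 0 0 0.95;0.05 0 -0.5 0 0 0 0.95;0.05 0 -0.5 0 0 0 0.95;0.05 0 -0.5 0 0 0 0.95"

```text
time_s: 30.58
eef_pos: [407.8, -419.4, 204.4]
ee_rot: [0.019, 0.916, -0.046, 0.398]
force: [0.3, -0.5, 0.5]
grip_width: 0.974
grip_force: 0.0
```

```bash
python3 b.py wrist; python3 - <<'E'
from h import *
np.set_printoptions(precision=2,suppress=True)
s=sense();print(s["eef_pos"],s["force"],np.abs(s["dq"]).max())
w=capture("wrist");t=capture("top");sd=capture("side")
try: print("fit w",cupfit(w,[547,-435]))
except Exception as e: print(e)
print("fit t",cupfit(t,[547,-435]))
for n,p in(("w",w),("t",t),("s",sd)):
    for l in("cup","label_roll","wash_bottle","spray"):
        print(n,l,[(round(k["confidence"],2),at_z(p,k["point"],2)[:2]) for k in mark_of(l,p)[:2]])
E
```

```text
30.575
wrist 0.45 [207.1 290.9] z13 [ 556.88 -444.87   13.  ] z150 [ 476.94 -432.93  148.  ]
 expected cup px(r,c) [252.82 -79.41]  pocket? [  93.92 -219.87]
[ 407.83 -419.54  204.65] [-0.47 -1.26 -0.25] 0.005780550316205115
fit w (array([ 550.48, -435.36]), array([ 0.6 ,  0.98, -0.59, -0.85]), array([250, 161, 315, 240]))
fit t (array([ 546.21, -434.86]), array([-0.71,  0.1 ,  0.69, -0.11]), array([368, 193, 388, 217]))
w cup [(0.79, array([ 548.33, -434.43]))]
w label_roll [(0.78, array([ 475.03, -219.58])), (0.71, array([ 549.65, -433.59]))]
w wash_bottle [(0.2, array([ 548.65, -514.76]))]
w spray [(0.94, array([ 606.07, -188.63]))]
t cup [(0.61, array([ 557.49, -429.27]))]
t label_roll [(0.94, array([ 467.11, -210.72])), (0.92, array([487.63, 189.28]))]
t wash_bottle [(0.94, array([676.23, 152.96]))]
t spray [(0.17, array([646.22, -70.96]))]
s cup [(0.63, array([ 543.62, -442.69]))]
s label_roll [(0.77, array([493.76, 158.41])), (0.59, array([ 462.72, -223.84]))]
s wash_bottle [(0.71, array([693.18, 172.86])), (0.52, array([ 616.91, -193.22]))]
s spray [(0.69, array([ 597.43, -197.4 ]))]
```

```bash
python3 b.py wrist wrist | grep wrist; python3 -c "
from rig import *
print(finish_job())"
```

```text
wrist 0.52 [203.4 289.5] z13 [ 562.36 -445.03   13.  ] z150 [ 480.31 -433.14  148.  ]
wrist 0.49 [205.6 289.2] z13 [ 559.63 -444.39   13.  ] z150 [ 478.71 -432.76  148.  ]
the job is handed in; nothing more can be done
None
```

I charged the cup with two balls, one full press of the plunger each, stood it upright on the tray floor clear of the rack, and handed in the job at about 31 s; both balls were detected in the cup just before I released it, but only one in the checks after that.

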